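# Switch off the vacuum marinator and crack its sealed lid open

## Robot

A 6-joint arm with a two-finger parallel gripper is mounted at the origin on the work surface. World frame = base frame: x ahead of the robot, y to its left, z up, the work surface at z = 0. Lengths are in m, angles in rad, forces in N, time in s.
With the tool pointing down it reaches from about 0.25 to 0.775 m from the base axis. Payload 4 kg.
Tool frame: the origin (TCP) lies at the very end of the fingers, on their centre line; the grasp point (between the pads) lies 19 mm behind it; z points along the fingers, y is the line along which they close (so a half turn about z gives the same grasp; the last joint's range is limited). The gripper opens to 94 mm and grips with 3 to 60 N. Pads are 16 mm wide; open, the fingers measure 119 mm over their backs; the gripper's body (75 mm by 177 mm) begins 78 mm behind the grasp point.
Start: joints at [-1.374, 0.087, 1.371, -0, 1.684, -0.103], TCP at [0.162, -0.525, 0.206] pointing down, gripper open.
Joint ranges: [-3.1, 3.1], [-0.76, 2.03], [0.27, 2.55], [-1.08, 4.22], [0.17, 2.65], [-2.57, 2.57]. Speed limits (rad/s): [2.79, 2.79, 3.14, 3.14, 3.14, 3.14].

## Interface

Orientations are given as a unit quaternion [w, x, y, z].
In Python, from bench import manip gives the robot as it stands.
- The arm moves only by the tool play_rows, never from a script. Its argument "deltas" is a list of rows, each an object with "linear": the shift along the tool's x, y, z scaled (see below), a list of three; "spin": the turn about the tool's z scaled (see below); "jaw": the closure, from 0 (fully open) to 1 (shut). In form: [{"linear": [dx, dy, dz], "spin": spin, "jaw": jaw}, ...]. A call has 1 to 5 rows; each row shifts and turns the commanded pose from where the row before left it, along the tool's axes as they then stand; what a row does not reach is not made up. The controller multiplies each number of a shift by 750 mm and each number of a turn by 360 degrees. A row lasts 1/8 s, in which the tool goes at most 62.5 mm and 10.7 degrees, less where a joint would pass 70% of its speed; a pose out of reach is approached as far as the arm can. A call with a number of a shift or a turn outside -1 to 1 is refused whole. A call with a gripper value outside its range is refused whole. The fingers move at their own pace and stop on an object; "grip_force" is the grip in N (left out, the last holds). Time passes only in rows, so rows that do not move let the fingers close. It gives the time, the measured TCP pose, the force, the opening and the grip force at its end, in the units of the state.
- manip.observe(): the state, without advancing time (a new reading comes with each control period).
- manip.snapshot(name): name is "scene" or "top" or "wrist"; returns the picture (480x640x3 uint8, red, green, blue); there is no depth.
- manip.camera_info(name): a dict with "fovy" (degrees; the focal length in pixels is half the picture's height over the tangent of half this angle, whatever the lens; pixels are square), "cx", "cy" (the principal point, pixels), "distortion" ([k1, k2, p1, p2, k3] as OpenCV has them; the pictures are not rectified), "extrinsics" (4x4, takes a point from camera to world coordinates). Camera axes: x right, y down, z forward; pixel columns grow to the right and rows downward; lengths in m; the calibration is good to about 2 mm. A picture is of the moment at which its call begins: read the wrist's pose just before it. camera_info takes no time and is no camera call; for the wrist camera it gives the pose at the moment of the call.
- manip.close_job(): hands the job in; it is judged then, once.
The state is a dict: "t": time; "qpos": joint angles; "joint_velocities": joint speeds; "joint_efforts": joint torques, N m; "tcp_pos": TCP position; "tool_rot": TCP orientation; "force": force on the tool from outside, world axes, zero at the start; "ft_torque": the same for the moment, N m; "grip_width": opening from 0.0 (shut) to 1.0 (fully open); "grasp_force": force on a finger pad.
Only numpy, scipy, OpenCV 4.12 (cv2) and the standard library are available. Lean on these libraries where they do the work, as an engineer would, in place of code of your own. Each camera call takes 0.05 s, during which the arm holds its last target. There are 200 camera calls.

## Task

Switch the marinating tub's pump off by throwing the isolator's toggle all the way over to its other side, away from you. Then take the tub's lid by its handle, break it free from its gripping gasket and hold it slightly open, level and about 3 cm above the rim it sat on, without flinging it up. Finish while still holding the lid there over the tub, and leave everything else on the bench where it stands.

Things in the scene. Friction and masses are not known exactly. Their poses are not given: they have to be found in the camera images.
- tub: the vacuum marinating tub: square steel tub 200 by 200 mm, 120 mm tall to the rim, fixed to the bench, with a round gauge on its front and a carrying bail on either side. Origin: centre of the underside; -x is its front (gauge), z up. Yawed up to 0.35 rad either way.
- lid: the tub's lift-off aluminium lid, 212 mm square, 10 mm thick, 0.25 to 0.5 kg, resting on the rim. Origin: centre of the plate's underside, so shut it is at tub x = y = 0, z = 120 mm. A plug below it, 18 mm deep, is gripped by the springy gasket until a pull of 10 to 20 N straight up; it is clear after 12 mm of lift, and then only the weight is left.
- lid_handle (a point): middle of the handle on top of the lid: a dark steel bar, 12 mm thick and 112 mm long, level, running along the lid's y through its centre, between two end posts 100 mm apart. The bar's middle is 51 mm above the lid's origin, 41 mm above the plate (open space below it), so 171 mm above the bench when shut. Its axes are the lid's.
- switch_box: the pump's isolator: a grey steel box, 100 mm (its x) by 80 mm (its y) by 90 mm tall, fixed to the bench to the left or right of the tub, with a toggle lever on top. Origin: centre of the underside; x is the direction in which the lever swings from on to off, z up. Yawed up to 0.3 rad either way, so off is roughly away from the robot. The lever's pivot runs along its y at x = 0, z = 92 mm.
- switch (a joint): angle of the isolator's toggle lever: 0 is on (leaning 0.5 rad to the box's -x, towards the robot), 1.0 rad is off (leaning 0.5 rad to +x, its stop). Its heavy ball makes it over-centre: its weight holds it at either end stop, it takes some 1 to 1.5 N at the ball to start it, and past mid swing it falls home by itself.
- switch_tip (a point): centre of the dark steel ball, 26 mm across, on the end of the toggle lever, 75 mm from the pivot; about 158 mm above the bench at either end of the swing (moves with the lever).
- bun_a: a bread roll, 94 mm wide, 55 mm tall; a loose bystander. Origin: centre of its underside.
- bun_b: a paler bread roll, 94 mm wide, 55 mm tall; a loose bystander. Origin: centre of its underside.
- pot: an open steel pot, rim 100 mm wide, 100 mm tall; a loose bystander. Origin: centre of its underside.
- spice_jar: an amber spice jar, 60 mm wide, 100 mm tall; a loose bystander. Origin: centre of its underside.
- oil_bottle: a green oil bottle, 64 mm wide, 170 mm tall; a loose bystander. Origin: centre of its underside.
- pepper_mill: a dark wooden pepper mill, 56 mm wide, 138 mm tall; a loose bystander. Origin: centre of its underside.
- bowl: a white ceramic bowl, rim 130 mm wide, 50 mm tall; a loose bystander. Origin: centre of its underside.

How it is judged:
On the way, in this order (a step that is already met when the one before it is completed fails the run):
1. the isolator's toggle is thrown to off while the lid is still on its seat (value of joint switch above 0.9 rad and z of lid in the frame of tub below 0.125 m), for 0.2 s.
2. the lid is broken free of its gasket and held slightly open (z of lid in the frame of tub between 0.135 and 0.165 m and contact force between the fingers and lid above 0.7 N and contact force between lid and tub below 0.3 N and x of lid in the frame of tub between -0.03 and 0.03 m and y of lid in the frame of tub between -0.03 and 0.03 m and angle between lid's own z axis and vertical below 0.25 rad), for 0.3 s.
At the end, for the whole second after the job is handed in: The fingers hold the lid (more than 0.7 N on it) clear of the tub (less than 0.3 N between them), 15 to 45 mm above its seat, within 30 mm of centred over the tub along each of the tub's axes, tilted less than 0.25 rad and at rest; the toggle is at off (above 0.9 rad) (all of step 2 and value of joint switch above 0.9 rad and linear speed of lid below 0.03 m/s); the arm keeps its last pose, push and grip.
It fails at once if the lid is pulled off its seat while the pump is not yet switched off (z of lid in the frame of tub above 0.128 m and value of joint switch below 0.85 rad).
It fails at once if the lid is flung well clear of the tub (more than 90 mm up) instead of being held slightly open (z of lid in the frame of tub above 0.21 m).
It fails at once if a bystander is displaced by more than 40 mm (distance of any of bun_a, bun_b, pot, spice_jar, oil_bottle, pepper_mill, bowl from where it was at the start of the episode above 0.04 m).
It also fails if it takes over 48 s, if anything falls off the work surface, if the arm or the gripper's body presses on something with over 40 N, if the wrist force passes 120 N, or if a joint passes its speed limit or range.

## Working session

There is one attempt and no reset: what is moved stays moved. The work goes in short steps, Python scripts to look and compute and a tool call to move; the robot and the scene stay as the last step left them, time stands still between calls to the robot, and variables do not carry over. Pictures are saved under pics/ and viewed, at most 10 in all, crops included, and the job is handed in when it is done.

Besides the shell and the picture viewer there is one more tool, called after "Call:" by a JSON object that holds its "op" and its "data". play_rows: Moves the arm, as the interface text tells. Its arguments: {"type":"object","properties":{"deltas":{"type":"array"},"grip_force":{"type":"number"}},"required":["deltas"]}

```bash
mkdir -p pics && cat > h.py <<'E'
import numpy as np, cv2
from bench import manip
def cam(n):
    c=manip.camera_info(n); f=240/np.tan(np.radians(c["fovy"])/2)
    K=np.array([[f,0,c["cx"]],[0,f,c["cy"]],[0,0,1]]); return K,np.array(c["distortion"],float),np.array(c["extrinsics"])
def ray(C,uv):
    K,d,E=C; p=cv2.undistortPoints(np.array(uv,float).reshape(-1,1,2),K,d).reshape(-1,2)
    r=np.c_[p,np.ones(len(p))]@E[:3,:3].T; return E[:3,3],r
def plane(C,uv,z):
    o,r=ray(C,uv); return o+r*((z-o[2])/r[:,2])[:,None]
E
python3 - <<'E'
from h import *
for n in("scene","top"):
    im=manip.snapshot(n); cv2.imwrite(f"pics/{n}0.png",im[:,:,::-1]); print(n,cam(n))
print(manip.observe())
E
```

```text
scene (array([[440.22002821,   0.        , 318.18309559],
       [  0.        , 440.22002821, 241.8329104 ],
       [  0.        ,   0.        ,   1.        ]]), array([-0.02877361,  0.        ,  0.        ,  0.        ,  0.        ]), array([[-0.71506161,  0.48664085, -0.50186411,  1.11991683],
       [ 0.69883472,  0.51590035, -0.49545621,  0.56398518],
       [ 0.01780263, -0.70500178, -0.70898206,  0.93866407],
       [ 0.        ,  0.        ,  0.        ,  1.        ]]))
top (array([[515.78358034,   0.        , 334.87682159],
       [  0.        , 515.78358034, 243.43805833],
       [  0.        ,   0.        ,   1.        ]]), array([0.05130391, 0.        , 0.        , 0.        , 0.        ]), array([[ 1.97415371e-03, -9.86768264e-01,  1.62124937e-01,
         3.32908425e-01],
       [-9.99983310e-01, -1.06771447e-03,  5.67792974e-03,
         1.42564541e-03],
       [-5.42969773e-03, -1.62133440e-01, -9.86753903e-01,
         1.32759192e+00],
       [ 0.00000000e+00,  0.00000000e+00,  0.00000000e+00,
         1.00000000e+00]]))
{'t': 0.1, 'qpos': array([-1.37411780e+00,  8.78700281e-02,  1.37206287e+00, -2.17973221e-05,
        1.68361076e+00, -1.03114669e-01]), 'joint_velocities': array([ 0.0003039 , -0.00273675, -0.00441534, -0.00047008,  0.00087677,
        0.00125032]), 'joint_efforts': array([ 2.18428489e-03, -3.41251981e+01, -3.03301406e+01,  7.20711937e-02,
        3.04222573e-02, -9.98614610e-05]), 'tcp_pos': array([ 0.16231245, -0.52499499,  0.20444769]), 'tool_rot': array([-9.73931752e-04,  9.88786236e-01,  1.49334616e-01, -5.64381068e-05]), 'force': array([ 0.38628063, -0.00896465,  0.09064536]), 'ft_torque': array([-0.04778435, -0.03901469, -0.03354161]), 'grasp_force': 0.0, 'grip_width': 1.0004602471615802}
```

View pics/top0.png

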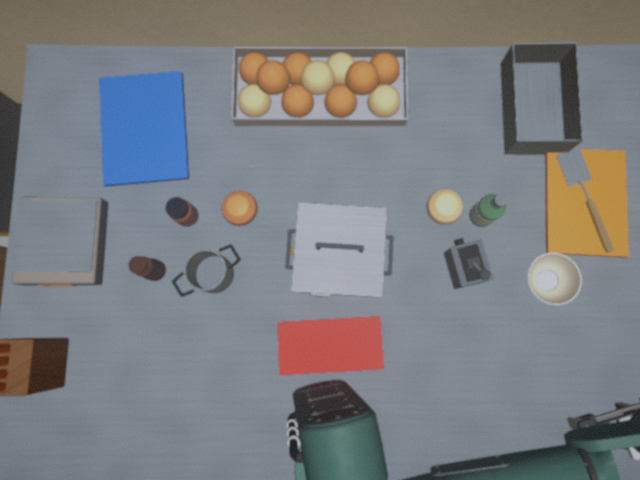

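View pics/scene0.png

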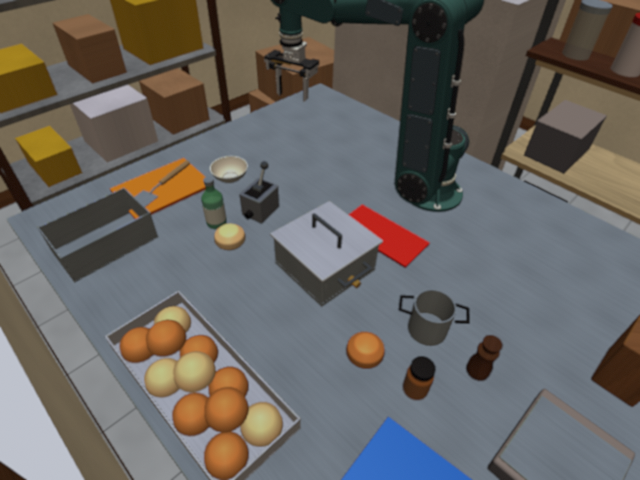

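The top view shows the lid at about (340,250) with its handle at y≈247, and the switch box at about (470,264). In the scene view the toggle ball is at about (264,165). Next I'll enlarge both areas.

```bash
python3 - <<'E'
import cv2,numpy as np
t=cv2.imread("pics/top0.png");s=cv2.imread("pics/scene0.png")
a=cv2.resize(t[190:310,270:520],None,fx=3,fy=3,interpolation=cv2.INTER_CUBIC)
b=cv2.resize(s[150:230,200:325],None,fx=3,fy=3,interpolation=cv2.INTER_CUBIC)
c=cv2.resize(s[195:275,275:400],None,fx=3,fy=3,interpolation=cv2.INTER_CUBIC)
cv2.imwrite("pics/c1.png",np.vstack([a,np.hstack([b,c])]))
E
```

```text
(no output)
```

View pics/c1.png

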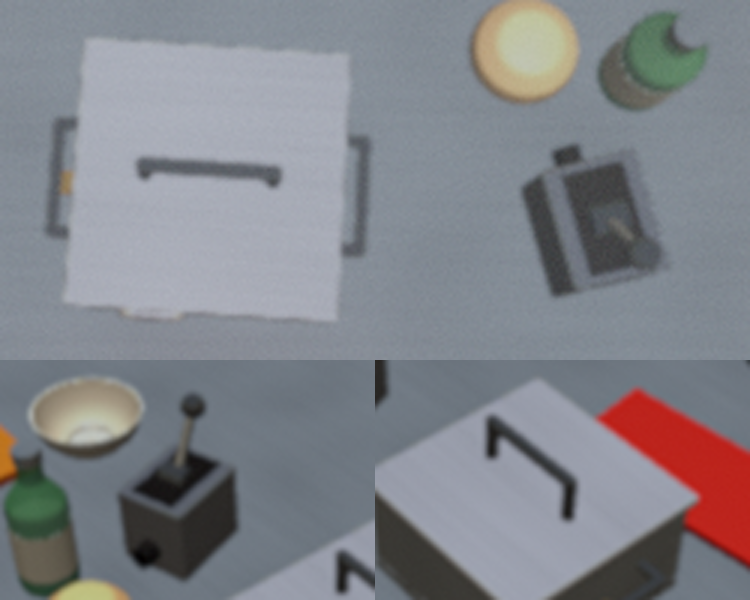

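The enlarged crop shows these features, in crop pixels:
- **Lid corners:** (85,38), (350,55), (338,320), (65,303).
- **Handle:** from (138,163) to (280,173).
- **Ball:** (645,250) in the top view, (193,45) in the scene crop.
- **Box top corners:** (553,172), (632,150), (667,268), (578,292).

```bash
python3 - <<'E'
from h import *
T=cam("top");S=cam("scene")
tp=lambda l:(np.array(l,float)+.5)/3-.5+[270,190]
sp=lambda l:(np.array(l,float)+.5)/3-.5+[200,150]
sh=lambda l:(np.array(l,float)+.5)/3-.5+[275,195]
L=plane(T,tp([(85,38),(350,55),(338,320),(65,303)]),.13);print("lid",L.round(4),L.mean(0))
H=plane(T,tp([(138,163),(280,173)]),.175);print("handle",H.round(4),H.mean(0),np.linalg.norm(H[0]-H[1]),np.arctan2(*(H[0]-H[1])[:2]*[-1,1]))
Hs=plane(S,sh([(490,422-360-0),(572,485-360)])-np.array([125,0])*1.0,.175);print("handle scene",Hs.round(4),Hs.mean(0))
B=plane(T,tp([(553,172),(632,150),(667,268),(578,292)]),.09);print("box",B.round(4),B.mean(0))
for a,b in((3,0),(2,1)):
  d=B[b]-B[a];print(np.arctan2(d[1],d[0]),np.linalg.norm(d))
print("ball top",plane(T,tp([(645,250)]),.158),"scene",plane(S,sp([(193,45)]),.158))
o1,r1=ray(T,tp([(645,250)]));o2,r2=ray(S,sp([(193,45)]));r1=r1[0];r2=r2[0]
k=np.linalg.lstsq(np.c_[r1,-r2],o2-o1,rcond=None)[0];print("tri",o1+k[0]*r1,o2+k[1]*r2)
for i in (0,1,3): d=L[[1,2,0,3][i] if 0 else (i+1)%4]-L[i];print(np.arctan2(d[1],d[0]),np.linalg.norm(d))
for n,uv in(("bun",(525,50)),("bottle",(688,35))): print(n,plane(T,tp([uv]),.05 if n=="bun" else .17))
E
```

```text
lid [[ 0.6289  0.0964  0.13  ]
 [ 0.6152 -0.1138  0.13  ]
 [ 0.4059 -0.1016  0.13  ]
 [ 0.4186  0.109   0.13  ]] [ 0.51715541 -0.00249403  0.13      ]
handle [[ 0.5209  0.0516  0.175 ]
 [ 0.5134 -0.0555  0.175 ]] [ 0.51718456 -0.00199185  0.175     ] 0.1073633922766909 -0.07009109626322736
handle scene [[ 0.5212 -0.0485  0.175 ]
 [ 0.5259  0.0543  0.175 ]] [0.52355059 0.00289395 0.175     ]
box [[ 0.5278 -0.2797  0.09  ]
 [ 0.5459 -0.3436  0.09  ]
 [ 0.4506 -0.367   0.09  ]
 [ 0.4312 -0.2959  0.09  ]] [ 0.48886768 -0.32152753  0.09      ]
0.16651825419055 0.09798101943371594
0.24040655431677388 0.09813755278795334
ball top [[ 0.45764417 -0.33096214  0.158     ]] scene [[ 0.45657144 -0.32924524  0.158     ]]
tri [ 0.45761278 -0.33087848  0.15829438] [ 0.45637815 -0.32950552  0.15777252]
-1.6359329546895072 0.21068643757256217
3.083204096730259 0.20959327011106058
-0.05979967476114142 0.21060624066272168
bun [[ 0.63827783 -0.26888108  0.05      ]]
bottle [[ 0.62116239 -0.36734184  0.17      ]]
```

Call:
{"op": "play_rows", "data": {"deltas": [{"linear": [0.065,-0.023,0],"spin": 0,"jaw": 1},{"linear": [0.065,-0.023,0],"spin": 0,"jaw": 1},{"linear": [0.065,-0.023,0],"spin": 0,"jaw": 1},{"linear": [0.065,-0.023,0],"spin": 0,"jaw": 1},{"linear": [0.065,-0.023,0],"spin": 0,"jaw": 1}]}}

```text
t: 0.72
tcp_pos: [0.3709, -0.3697, 0.205]
tool_rot: [-0.0, 0.989, 0.149, -0.0]
force: [0.1, -1.4, -0.5]
grip_width: 0.509
grasp_force: 0.0
```

Call:
{"op": "play_rows", "data": {"deltas": [{"linear": [0.065,-0.022,0],"spin": 0,"jaw": 1},{"linear": [0,0,0],"spin": 0.0127,"jaw": 1},{"linear": [0,0,0],"spin": 0,"jaw": 1},{"linear": [0,0,0],"spin": 0,"jaw": 1}]}}

```text
t: 1.23
tcp_pos: [0.4111, -0.3411, 0.2052]
tool_rot: [-0.0, 0.994, 0.11, -0.0]
force: [0.7, -0.2, -0.3]
grip_width: 0.08
grasp_force: 0.0
```

Call:
{"op": "play_rows", "data": {"deltas": [{"linear": [0,0,0.038],"spin": 0,"jaw": 1},{"linear": [0,0,0.038],"spin": 0,"jaw": 1},{"linear": [0,0,0],"spin": 0,"jaw": 1},{"linear": [0.015,0,0],"spin": 0,"jaw": 1},{"linear": [0.015,0,0],"spin": 0,"jaw": 1}]}}

```text
t: 1.85
tcp_pos: [0.4344, -0.3369, 0.1505]
tool_rot: [0.001, 0.994, 0.11, 0.001]
force: [-4.0, -2.1, 3.4]
grip_width: -0.0
grasp_force: 1.6
```

Call:
{"op": "play_rows", "data": {"deltas": [{"linear": [0.014,0,0],"spin": 0,"jaw": 1},{"linear": [0.014,0,0],"spin": 0,"jaw": 1},{"linear": [0.014,0,0],"spin": 0,"jaw": 1},{"linear": [0.014,0,0],"spin": 0,"jaw": 1},{"linear": [0.014,0,0],"spin": 0,"jaw": 1}]}}

```text
t: 2.48
tcp_pos: [0.4856, -0.3242, 0.1482]
tool_rot: [-0.0, 0.994, 0.11, 0.0]
force: [-0.2, 0.9, 0.2]
grip_width: 0.007
grasp_force: 0.0
```

Call:
{"op": "play_rows", "data": {"deltas": [{"linear": [0.012,0,0],"spin": 0,"jaw": 1},{"linear": [0.01,0,0],"spin": 0,"jaw": 1},{"linear": [0,0,0],"spin": 0,"jaw": 1},{"linear": [0,0,0],"spin": 0,"jaw": 1}]}}

```text
t: 2.98
tcp_pos: [0.5007, -0.321, 0.1485]
tool_rot: [0.0, 0.994, 0.11, -0.0]
force: [-0.1, 0.3, 0.1]
grip_width: 0.006
grasp_force: 0.0
```

```bash
python3 - <<'E'
from h import *
im=manip.snapshot("scene")[:,:,::-1]; cv2.imwrite("pics/s1.png",cv2.resize(im[100:280,170:410],None,fx=3,fy=3))
E
```

```text
(no output)
```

View pics/s1.png

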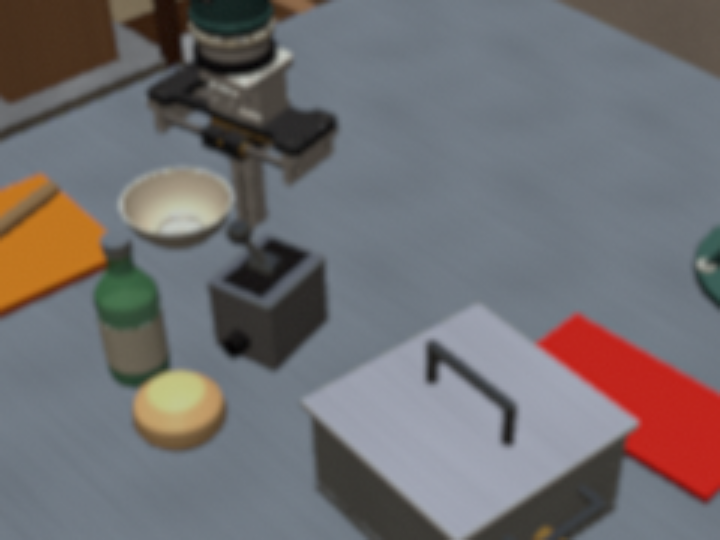

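The ball is now at about (250,177) in the scene view, leaning away from the robot. I'll back off, rise, and turn for the handle.

Call:
{"op": "play_rows", "data": {"deltas": [{"linear": [-0.02,0,0],"spin": 0,"jaw": 1},{"linear": [0,0,-0.06],"spin": 0,"jaw": 1},{"linear": [0,0,-0.07],"spin": -0.028,"jaw": 0},{"linear": [0,0,0],"spin": -0.028,"jaw": 0},{"linear": [0,0,0],"spin": -0.028,"jaw": 0}]}}

```text
t: 3.65
tcp_pos: [0.4853, -0.3249, 0.2475]
tool_rot: [0.001, 0.93, 0.367, 0.0]
force: [0.2, 0.5, -0.1]
grip_width: 0.284
grasp_force: 0.0
```

Call:
{"op": "play_rows", "data": {"deltas": [{"linear": [0,0,0],"spin": -0.028,"jaw": 0},{"linear": [0,0,0],"spin": -0.028,"jaw": 0},{"linear": [0,0,0],"spin": -0.028,"jaw": 0},{"linear": [0,0,0],"spin": -0.028,"jaw": 0},{"linear": [0,0,0],"spin": -0.009,"jaw": 0}]}}

```text
t: 4.28
tcp_pos: [0.485, -0.3246, 0.2462]
tool_rot: [0.0, 0.728, 0.685, -0.0]
force: [-0.6, -0.5, 0.1]
grip_width: 0.824
grasp_force: 0.0
```

```bash
cat > g.py <<'E'
from h import *
from scipy.spatial.transform import Rotation as R
def to(p):
    o=manip.observe();q=o["tool_rot"];M=R.from_quat([*q[1:],q[0]])
    X=M.as_matrix();print("tcp",o["tcp_pos"],"heading",np.arctan2(X[1,0],X[0,0]),"scaled",(M.inv().apply(np.array(p)-o["tcp_pos"])/.75).round(4))
E
python3 - <<'E'
from g import *
S=cam("scene");im=manip.snapshot("scene")
print("ball",plane(S,[(249.7,176.4)],.158))
to([.517,-.002,.26])
E
```

```text
ball [[ 0.52440176 -0.3122312   0.158     ]]
tcp [ 0.48500304 -0.32461656  0.24614443] heading 1.510177698399229 scaled [ 0.4319  0.0165 -0.0186]
```

The ball sits at (0.524, -0.312), which matches the off position. Now I'll move over the handle.

Call:
{"op": "play_rows", "data": {"deltas": [{"linear": [0.072,0.0028,0],"spin": 0,"jaw": 0},{"linear": [0.072,0.0028,0],"spin": 0,"jaw": 0},{"linear": [0.072,0.0028,0],"spin": 0,"jaw": 0},{"linear": [0.072,0.0028,0],"spin": 0,"jaw": 0},{"linear": [0.072,0.0028,0],"spin": 0,"jaw": 0}]}}

```text
t: 4.95
tcp_pos: [0.5129, -0.0544, 0.2462]
tool_rot: [0.0, 0.73, 0.684, 0.0]
force: [0.4, -0.3, -0.9]
grip_width: 1.002
grasp_force: 0.0
```

Call:
{"op": "play_rows", "data": {"deltas": [{"linear": [0.072,0.0028,0],"spin": 0,"jaw": 0},{"linear": [0,0,0],"spin": 0,"jaw": 0},{"linear": [0,0,0],"spin": 0,"jaw": 0}]}}

```text
t: 5.32
tcp_pos: [0.5187, -0.0024, 0.246]
tool_rot: [0.0, 0.729, 0.684, -0.0]
force: [-0.0, -0.5, -0.6]
grip_width: 0.998
grasp_force: 0.0
```

```bash
python3 - <<'E'
from g import *
im=manip.snapshot("wrist"); cv2.imwrite("pics/w1.png",im[:,:,::-1]); W=cam("wrist")
to([.517,-.002,.152])
K,d,E=W
X=lambda a:cv2.projectPoints(np.array(a,float),cv2.Rodrigues(E[:3,:3].T)[0],-E[:3,:3].T@E[:3,3],K,d)[0].reshape(-1,2)
print(X([[.5209,.0516,.175],[.5134,-.0555,.175],[.517,-.002,.177]]))
E
```

```text
tcp [ 0.51874548 -0.00291419  0.24599395] heading 1.5062968053351609 scaled [ 0.0012 -0.0024  0.1253]
[[311.78662168 171.08923613]
 [311.38163562 318.82432631]
 [311.33706828 249.57636823]]
```

View pics/w1.png

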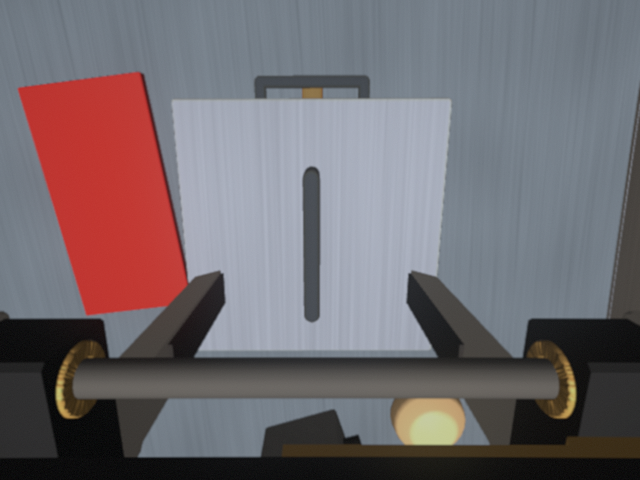

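The wrist view shows the handle bar vertical at u≈311, spanning v 167–322. It is aligned with the jaws and agrees with my prediction, so I'll descend and grip.

Call:
{"op": "play_rows", "data": {"deltas": [{"linear": [0.001,-0.0024,0.04],"spin": 0,"jaw": 0},{"linear": [0,0,0.04],"spin": 0,"jaw": 0},{"linear": [0,0,0.03],"spin": 0,"jaw": 0},{"linear": [0,0,0.0153],"spin": 0,"jaw": 0},{"linear": [0,0,0],"spin": 0,"jaw": 0}]}}

```text
t: 6.0
tcp_pos: [0.5169, -0.0018, 0.1514]
tool_rot: [-0.0, 0.73, 0.684, -0.001]
force: [0.6, -0.3, 1.1]
grip_width: 1.0
grasp_force: 0.0
```

Call:
{"op": "play_rows", "data": {"deltas": [{"linear": [0,0,0],"spin": 0,"jaw": 1},{"linear": [0,0,0],"spin": 0,"jaw": 1},{"linear": [0,0,0],"spin": 0,"jaw": 1},{"linear": [0,0,0],"spin": 0,"jaw": 1},{"linear": [0,0,0],"spin": 0,"jaw": 1}], "grip_force": 60}}

```text
t: 6.62
tcp_pos: [0.5174, -0.0007, 0.1521]
tool_rot: [0.0, 0.729, 0.685, 0.0]
force: [0.5, 0.1, 0.1]
grip_width: 0.504
grasp_force: 0.0
```

Call:
{"op": "play_rows", "data": {"deltas": [{"linear": [0,0,0],"spin": 0,"jaw": 1},{"linear": [0,0,0],"spin": 0,"jaw": 1},{"linear": [0,0,0],"spin": 0,"jaw": 1},{"linear": [0,0,0],"spin": 0,"jaw": 1}]}}

```text
t: 7.12
tcp_pos: [0.5166, -0.0007, 0.1519]
tool_rot: [-0.001, 0.729, 0.685, -0.001]
force: [-1.7, 0.3, 0.7]
grip_width: 0.111
grasp_force: 60.0
```

The bar is gripped at 60 N. I'll lift slowly.

Call:
{"op": "play_rows", "data": {"deltas": [{"linear": [0,0,-0.003],"spin": 0,"jaw": 1},{"linear": [0,0,-0.003],"spin": 0,"jaw": 1},{"linear": [0,0,-0.003],"spin": 0,"jaw": 1},{"linear": [0,0,-0.003],"spin": 0,"jaw": 1},{"linear": [0,0,0],"spin": 0,"jaw": 1}]}}

```text
t: 7.75
tcp_pos: [0.5179, -0.0008, 0.1631]
tool_rot: [0.001, 0.729, 0.685, 0.001]
force: [-2.6, 1.0, -2.3]
grip_width: 0.107
grasp_force: 60.0
```

Call:
{"op": "play_rows", "data": {"deltas": [{"linear": [0,0,-0.005],"spin": 0,"jaw": 1},{"linear": [0,0,-0.005],"spin": 0,"jaw": 1},{"linear": [0,0,-0.005],"spin": 0,"jaw": 1},{"linear": [0,0,-0.005],"spin": 0,"jaw": 1},{"linear": [0,0,0],"spin": 0,"jaw": 1}]}}

```text
t: 8.38
tcp_pos: [0.5177, -0.0008, 0.1765]
tool_rot: [0.0, 0.729, 0.685, 0.0]
force: [-0.8, 0.0, -3.4]
grip_width: 0.113
grasp_force: 60.0
```

Call:
{"op": "play_rows", "data": {"deltas": [{"linear": [0,0,-0.004],"spin": 0,"jaw": 1},{"linear": [0,0,-0.003],"spin": 0,"jaw": 1},{"linear": [0,0,0],"spin": 0,"jaw": 1},{"linear": [0,0,0],"spin": 0,"jaw": 1},{"linear": [0,0,0],"spin": 0,"jaw": 1}]}}

```text
t: 9.0
tcp_pos: [0.5173, -0.0008, 0.1811]
tool_rot: [-0.0, 0.729, 0.685, -0.0]
force: [-0.3, -0.3, -2.8]
grip_width: 0.112
grasp_force: 60.0
```

```bash
python3 - <<'E'
from h import *
o=manip.observe();print(o["tcp_pos"],o["force"],o["ft_torque"],o["joint_velocities"].round(4))
im=manip.snapshot("scene")[:,:,::-1]; cv2.imwrite("pics/s2.png",cv2.resize(im[130:320,200:440],None,fx=3,fy=3))
E
```

```text
[ 0.51725609 -0.00080827  0.18107435] [-0.2540422  -0.26823138 -2.75928923] [-0.05699281 -0.10096353 -0.01277906] [-0.0001 -0.0005  0.0001  0.0006 -0.0007  0.0001]
```

View pics/s2.png

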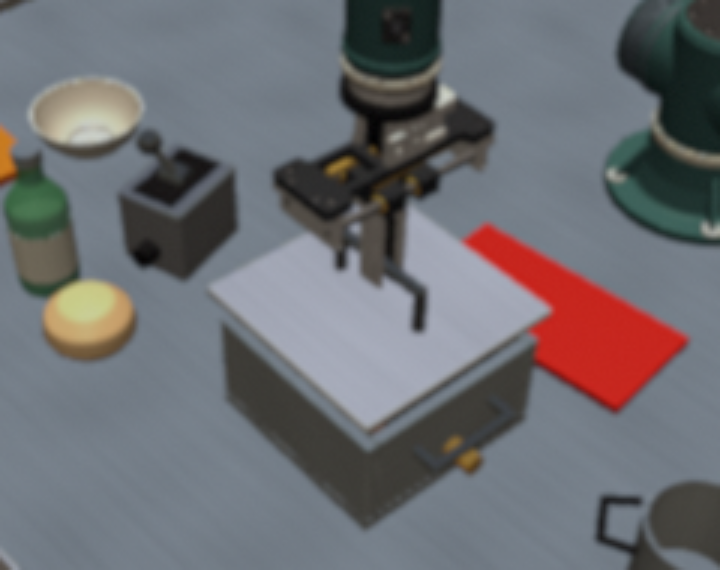

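The view shows the lid raised level, the ball still at off, and the near corner at about (368,430) in the crop. I'll check the lift height numerically.

```bash
python3 - <<'E'
from h import *
K,d,E=cam("scene")
X=lambda a:cv2.projectPoints(np.array(a,float),cv2.Rodrigues(E[:3,:3].T)[0],-E[:3,:3].T@E[:3,3],K,d)[0].reshape(-1,2)
for z in(.13,.15,.16,.17):
  print(z,((X([[.6289,.0964,z],[.6152,-.1138,z],[.4186,.109,z]])-[200,130])*3+1).round(0).tolist())
E
```

```text
0.13 [[368.0, 449.0], [211.0, 308.0], [550.0, 330.0]]
0.15 [[369.0, 433.0], [210.0, 291.0], [552.0, 313.0]]
0.16 [[369.0, 425.0], [209.0, 283.0], [554.0, 305.0]]
0.17 [[369.0, 416.0], [208.0, 274.0], [555.0, 296.0]]
```

```bash
python3 -c "
from bench import manip
print(manip.close_job())"
```

```text
the job is handed in; nothing more can be done
None
```

The isolator is thrown to off and the lid is held level, about 25–29 mm above its seat over the tub; the job is handed in, with no verdict shown.

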